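# Put the sharpened chisels back in the rack by width

### The arm

A 6-joint arm with a two-finger parallel gripper is mounted at the origin on a cart in front of the work surface, level with it; the furniture and walls round the work are solid. World frame = base frame: x ahead of the robot, y to its left, z up, the work surface at z = 0. Lengths are in m, angles in rad, forces in N, time in s.
With the tool pointing down it reaches from about 0.35 to 0.975 m from the base axis. Payload 4.9 kg.
Tool frame: the origin (TCP) lies at the very end of the fingers, on their centre line; the grasp point (between the pads) lies 19 mm behind it; z points along the fingers, y is the line along which they close (so a half turn about z gives the same grasp; the last joint's range is limited). The gripper opens to 85 mm and grips with 20 to 120 N. Pads are 22 mm wide; open, the fingers measure 114 mm over their backs; the gripper's body (76 mm by 85 mm) begins 54 mm behind the grasp point. The pads swing forward as they close: fully open they stand 13 mm farther back than shut.
Start: joints at [0.984, 0.053, 1.613, -0, 1.476, -0.119], TCP at [0.282, 0.558, 0.231] pointing down, gripper open.
Joint ranges: [-3.01, 3.01], [-1.01, 2.22], [0.06, 2.58], [-1.02, 4.17], [0.09, 2.62], [-3.14, 3.14]. Speed limits (rad/s): [2.57, 2.57, 3.14, 3.14, 3.14, 3.14].

### API

Orientations are given as a unit quaternion [w, x, y, z].
In Python, from plant import * gives the robot as it stands.
- The arm moves only by the tool jog_arm, never from a script. Its argument "moves" is a list that holds one entry, the list of rows, each a list of 7 numbers: the finger opening in cm, from 0 to 8.54, then the shift along the tool's x, y, z in cm, then the turn, a rotation vector about the tool's x, y, z in rad. A call has 1 to 20 rows; each row shifts and turns the commanded pose from where the row before left it, along the tool's axes as they then stand; what a row does not reach is not made up. A row lasts 1/12 s, in which the tool goes at most 41.7 mm and 7.16 degrees, less where a joint would pass 70% of its speed; a pose out of reach is approached as far as the arm can. A call is refused whole if a number of a shift passes 4.17 or a number of a turn 0.125, either way. A call with a gripper value outside its range is refused whole. The fingers move at their own pace and stop on an object; the grip force is fixed at half the most. Time passes only in rows, so rows that do not move let the fingers close. It gives the time, the measured TCP pose, the force, the opening and the grip force at its end, in the units of the state.
- state(): the state, without advancing time (a new reading comes with each control period).
- grab_frame(name): name is "side" or "top" or "wrist"; returns a dict with "color" (480x640x3 uint8, blue, green, red), "depth" (480x640 float32, m along the optical axis (not along the pixel's ray), 0 where there is no reading), "fx", "fy", "cx", "cy" (pixels), "R" (3x3) and "t" (3): a world point X has camera coordinates R X + t. Camera axes: x right, y down, z forward; pixel columns grow to the right and rows downward; lengths in m; the calibration is good to about 2 mm. A picture is of the moment at which its call begins.
- job_done(): hands the job in; it is judged then, once.
Trained networks look in a picture, given as the dict that the camera call returned (one of the last four; its "shot" number tells which), for a name from the list of things; names that differ only in an ending like _2 or _b are one class to them, and where a whole thing is asked for, a point or a joint stands for the part that bears it (a point fixed in the world has none). Each returns a list of dicts, best first, with "p" (0 to 1); they miss things now and then, are a little off and sometimes report something else, mostly with a low value. They report only what shows in the picture. A call takes as long as a camera call.
- recognise(name, picture): "rect" ([centre column, centre row, width, height] in pixels, round what is visible of it).
- regions_of(name, picture): "pixels" (480x640 bool, what is visible of it) and "rect" ([centre column, centre row, width, height] in pixels, round what is visible of it).
The state is a dict: "time": time; "joint_pos": joint angles; "joint_vel": joint speeds; "joint_efforts": joint torques, N m; "tool_pos": TCP position; "tool_rot": TCP orientation; "contact_force": force on the tool from outside, world axes, zero at the start; "ft_torque": the same for the moment, N m; "gripper_width": opening from 0.0 (shut) to 1.0 (fully open); "grasp_force": force on a finger pad.
Only numpy, scipy, OpenCV 4.12 (cv2) and the standard library are available. Lean on these libraries where they do the work, as an engineer would, in place of code of your own. Each camera call takes 0.05 s, during which the arm holds its last target. There are 200 camera calls.

### The job

The four bench chisels lie about on the bench after sharpening. Put each back in the notched rack in order of blade width, narrowest at the left end (as the robot sees it) and widest at the right, so that every blade sits down in its own slot of the graded far bar and the handle sits down in the notch of the near bar in front of it. Let go of them all, and leave the mallet and the tape measure where they are.

Things in the scene. Friction and masses are not known exactly. Their poses are not given: they have to be found in the camera images.
- chisel_10: chisel with the narrowest blade (10 mm); octagonal wooden handle, brass ferrule, steel blade 4 mm thick; 205 mm long, 0.08 to 0.2 kg. Origin: on the surface it lies on, below the front of the handle (27 mm wide, top 27 mm up: grip there from above). x axis: level, along the chisel to the cutting edge; z up. Handle end at x = -90 mm, ferrule 15 to 28, blade 40 to 115, balance point about 25
- chisel_18: chisel with the second narrowest blade (18 mm); octagonal wooden handle, brass ferrule, steel blade 4 mm thick; 205 mm long, 0.08 to 0.2 kg. Origin: on the surface it lies on, below the front of the handle (27 mm wide, top 27 mm up: grip there from above). x axis: level, along the chisel to the cutting edge; z up. Handle end at x = -90 mm, ferrule 15 to 28, blade 40 to 115, balance point about 25
- chisel_28: chisel with the second widest blade (28 mm); octagonal wooden handle, brass ferrule, steel blade 4 mm thick; 205 mm long, 0.08 to 0.2 kg. Origin: on the surface it lies on, below the front of the handle (27 mm wide, top 27 mm up: grip there from above). x axis: level, along the chisel to the cutting edge; z up. Handle end at x = -90 mm, ferrule 15 to 28, blade 40 to 115, balance point about 25
- chisel_40: chisel with the widest blade (40 mm); octagonal wooden handle, brass ferrule, steel blade 4 mm thick; 205 mm long, 0.08 to 0.2 kg. Origin: on the surface it lies on, below the front of the handle (27 mm wide, top 27 mm up: grip there from above). x axis: level, along the chisel to the cutting edge; z up. Handle end at x = -90 mm, ferrule 15 to 28, blade 40 to 115, balance point about 25
- rack: fixed wooden rack: board 170 x 270 x 12 mm with two notched bars across. Origin: on the bench under the middle of the near (handle) bar; x axis: level, to the far (blade) bar; y along the bars, to the left; z up. Four places at y = 87, 29, -29, -87 mm. Handle bar (18 mm thick, 41 mm high): four notches 40 mm wide, floor 27 mm above the bench
- blade_bar (a point): middle of the rack's blade bar (18 mm thick, top 37.5 mm above the bench), at x = 125 mm of the rack and at the slots' floor, 26.5 mm up; rack's axes. Slots 20, 28, 38, 50 mm wide from +y to -y, in line with the notches. A chisel in place points along the rack's x, its origin at x = 60 mm and z = 22 mm of the rack, sloping just as it did on the bench
- mallet: bystander: turned wooden mallet, 236 mm long, head 82 mm, lying between the robot and the work; origin below its middle
- tape_measure: bystander: yellow tape measure, 86 x 35 x 63 mm, standing on the bench between the robot and the work; origin below its middle

How it is judged:
By the outcome, as a careful person would: the job done as asked, in the order asked, and still so for the second after the job is handed in, with the robot touching nothing.
It also fails if it takes over 93 s, if anything falls off the work surface, if the arm or the gripper's body presses on something with over 40 N, if the wrist force passes 120 N, or if a joint passes its speed limit or range.

## Working session

There is one attempt and no reset: what is moved stays moved. The work goes in short steps, Python scripts to look and compute and a tool call to move; the robot and the scene stay as the last step left them, time stands still between calls to the robot, and variables do not carry over. Pictures are saved under pics/ and viewed, at most 14 in all, crops included, and the job is handed in when it is done.

Besides the shell and the picture viewer there is one more tool, called after "Emit:" as name(argument=value, ...), one argument or row to a line, values as JSON. jog_arm: Moves the arm, as the interface text tells. Its arguments: {"type":"object","properties":{"moves":{"type":"array"}},"required":["moves"]}

```bash
ls; mkdir -p pics
python3 - <<'E'
from plant import *
import cv2,numpy as np
s=state(); print(s)
for n in ("top","side"):
    f=grab_frame(n); cv2.imwrite(f"pics/{n}0.png",f["color"]); np.savez(f"{n}0.npz",**{k:np.array(v) for k,v in f.items()})
    print(n,f["fx"],f["cx"],f["cy"],f["R"],f["t"])
    for o in ["chisel_10","chisel_18","chisel_28","chisel_40","rack","mallet","tape_measure"]:
        print(o,[(round(d["p"],2),np.round(d["rect"]).tolist()) for d in recognise(o,f)])
E
```

```text
pics
{'time': 0.0, 'joint_pos': array([ 9.84020873e-01,  5.33507070e-02,  1.61429656e+00,  2.31362096e-05,
        1.47600042e+00, -1.19006181e-01]), 'joint_vel': array([ 2.12579808e-04, -1.94084222e-04, -1.78431725e-03,  1.35165190e-03,
        5.97566166e-04,  5.39626624e-05]), 'joint_efforts': array([-5.65996088e-04, -3.93687129e+01, -3.70170379e+01, -1.24251210e-04,
        7.03686746e-03, -3.35968565e-06]), 'tool_pos': array([0.28145983, 0.55733871, 0.2300653 ]), 'tool_rot': array([-3.65927239e-04,  2.31759088e-01,  9.72772671e-01, -9.60218209e-04]), 'contact_force': array([-0.29794367, -0.76228372,  0.14825211]), 'ft_torque': array([-0.0093921 , -0.01731346, -0.03123134]), 'grasp_force': 0.0, 'gripper_width': 0.9975765619039616}
top 545.5869228907071 313.5519283633836 237.25527080886246 [[ 0.02640412 -0.99962067  0.00783193]
 [-0.99176584 -0.02717716 -0.12514757]
 [ 0.12531295 -0.00446303 -0.99210722]] [0.16578907 0.47720566 1.2644913 ]
chisel_10 [(0.87, [284.0, 219.0, 39.0, 82.0]), (0.83, [318.0, 202.0, 21.0, 80.0]), (0.68, [247.0, 207.0, 20.0, 82.0]), (0.61, [209.0, 200.0, 25
[... 993 characters left out ...]
 [350.0, 257.0, 96.0, 38.0]), (0.7, [311.0, 205.0, 85.0, 23.0]), (0.69, [308.0, 185.0, 71.0, 26.0])]
chisel_18 [(0.96, [311.0, 234.0, 79.0, 41.0]), (0.75, [350.0, 257.0, 96.0, 38.0]), (0.7, [311.0, 205.0, 85.0, 23.0]), (0.69, [308.0, 185.0, 71.0, 26.0])]
chisel_28 [(0.96, [311.0, 234.0, 79.0, 41.0]), (0.75, [350.0, 257.0, 96.0, 38.0]), (0.7, [311.0, 205.0, 85.0, 23.0]), (0.69, [308.0, 185.0, 71.0, 26.0])]
chisel_40 [(0.96, [311.0, 234.0, 79.0, 41.0]), (0.75, [350.0, 257.0, 96.0, 38.0]), (0.7, [311.0, 205.0, 85.0, 23.0]), (0.69, [308.0, 185.0, 71.0, 26.0])]
rack [(0.77, [412.0, 338.0, 155.0, 146.0])]
mallet [(0.96, [219.0, 247.0, 50.0, 74.0])]
tape_measure [(0.91, [219.0, 186.0, 42.0, 34.0])]
```

View pics/top0.png

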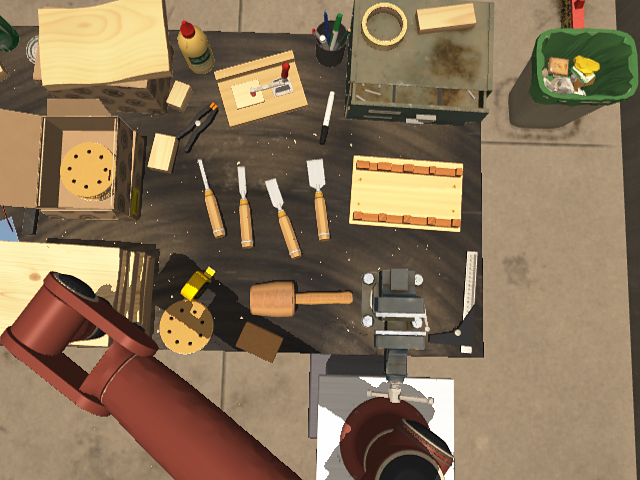

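View pics/side0.png

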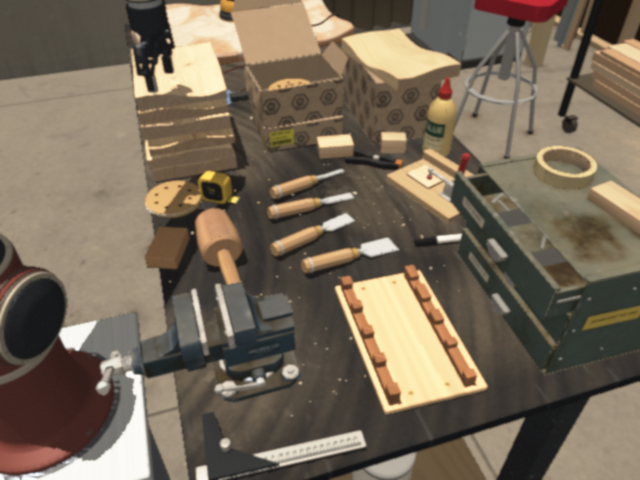

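```bash
cat > h.py <<'E'
from plant import *
import cv2,numpy as np
def world(f):
    v,u=np.mgrid[:480,:640]; d=f["depth"].astype(float)
    P=np.stack([(u-f["cx"])/f["fx"]*d,(v-f["cy"])/f["fy"]*d,d],-1)
    W=(P-np.array(f["t"]))@np.array(f["R"]); W[d<=0]=np.nan
    return W
def chisel(W,m):
    P=W[m]; P=P[np.isfinite(P).all(1)]
    P=P[(P[:,2]<.06)&(P[:,2]>-.02)]
    c=np.median(P[:,:2],0); _,_,V=np.linalg.svd(P[:,:2]-P[:,:2].mean(0),full_matrices=False); a=V[0]; a=a*np.sign(a[0])
    n=np.array([-a[1],a[0]]); s=(P[:,:2]-c)@a; w=(P[:,:2]-c)@n
    lo,hi=np.percentile(s,.5),np.percentile(s,99.5)
    k=s-lo
    h=(k>.005)&(k<.09); b=(k>.14)&(k<.195)
    hz=np.percentile(P[h,2],80)
    # centreline through handle and blade
    ph=c+a*s[h].mean()+n*((w[h].max()+w[h].min())/2); pb=c+a*s[b].mean()+n*((w[b].max()+w[b].min())/2)
    ax=(pb-ph)/np.linalg.norm(pb-ph); bw=np.ptp(w[b])
    L=hi-lo; mid=ph+ax*((lo+hi)/2-s[h].mean()); o=mid-ax*.0125
    return o,np.arctan2(ax[1],ax[0]),L,bw,hz
def rackfit(W,m):
    P=W[m]; P=P[np.isfinite(P).all(1)]; P=P[(P[:,2]<.06)&(P[:,2]>-.02)]
    r=cv2.minAreaRect(P[:,:2].astype(np.float32)); return r,P
E
python3 - <<'E'
from h import *
for n in ("top","side"):
    f=grab_frame(n); W=world(f)
    for d in regions_of("chisel_10",f):
        if d["p"]>.4: 
            o,y,L,bw,hz=chisel(W,d["pixels"]); print(n,"ch",round(d["p"],2),np.round(d["rect"]),o.round(4),round(y,3),round(L,3),round(bw,4),round(hz,4))
    for nm in ("rack","mallet","tape_measure"):
        for d in regions_of(nm,f)[:1]:
            r,P=rackfit(W,d["pixels"]); print(n,nm,r,P[:,2].min().round(3),P[:,2].max().round(3))
    if n=="top":
        for (a,b,c,e) in [(255,350,340,440),(0,125,340,500),(150,240,110,160)]: print("z max",np.nanpercentile(W[a:b,c:e,2],99), np.nanmin(W[a:b,c:e,0]),np.nanmax(W[a:b,c:e,0]))
        t=W[150:235,340:475].reshape(-1,3); t=t[np.isfinite(t).all(1)]
        print("table z",np.nanmedian(W[130:150,230:300,2]))
        hi=t[(t[:,2]>.03)&(t[:,2]<.06)]; print(np.histogram(t[:,2],bins=np.arange(-.01,.06,.005)))
        for nm,s in (("near",hi[hi[:,0]<np.median(t[:,0])]),("far",hi[hi[:,0]>np.median(t[:,0])])):
            print(nm,len(s),cv2.minAreaRect(s[:,:2].astype(np.float32)),s[:,:2].min(0),s[:,:2].max(0))
E
python3 -c "
import cv2;i=cv2.imread('pics/top0.png')[145:265,185:475];cv2.imwrite('pics/crop1.png',cv2.resize(i,None,fx=2.7,fy=2.7,interpolation=cv2.INTER_CUBIC))"
```

```text
top ch 0.96 [247. 208.  19.  82.] [0.5316 0.348 ] 0.118 0.2 0.018 0.0314
top ch 0.89 [317. 201.  22.  82.] [0.5546 0.1653] 0.15 0.201 0.0396 0.0328
top ch 0.83 [283. 218.  40.  81.] [0.508  0.2495] 0.355 0.202 0.0295 0.0313
top ch 0.68 [208. 200.  28.  83.] [0.5511 0.4302] 0.312 0.199 0.0113 0.0313
top rack ((0.5919580459594727, -0.045953184366226196), (0.27504321932792664, 0.1769932359457016), 87.00746154785156) -0.005 0.047
top mallet ((0.32799699902534485, 0.20623546838760376), (0.08068692684173584, 0.24033337831497192), 2.3811872005462646) -0.004 0.06
top tape_measure ((0.35749807953834534, 0.4440135359764099), (0.03497030586004257, 0.08607619255781174), 55.024436950683594) 0.001 0.06
z max 0.1415068200465442 0.21149604952360865 0.44169236068605877
z max 0.24147390749348827 0.7147417573620961 1.632564318152521
z max 0.16680615227485612 0.4582220808951243 0.6829421247387604
table z -0.00034738706511571154
(array([ 107, 1764, 1866, 1215, 3673, 1008,  280,  653,  231,  364,  261,
         16,    0]), array([-0.01 , -0.005,  0.   ,  0.005,  0.01 ,  0.015,  0.02 ,  0.025,
        0.03
[... 301 characters left out ...]
6574), 87.25318908691406) [ 0.63168721 -0.17393249] [0.66050836 0.07928693]
side ch 0.96 [312. 235.  80.  43.] [0.5084 0.2475] 0.362 0.201 0.0292 0.03
side ch 0.61 [307. 184.  73.  29.] [0.5469 0.439 ] 0.266 0.197 0.0302 0.0297
side ch 0.56 [349. 256.  95.  38.] [0.5542 0.1739] 0.022 0.202 0.0395 0.0313
side rack ((0.5938488841056824, -0.029660791158676147), (0.30179670453071594, 0.177093043923378), 86.79255676269531) -0.002 0.044
side mallet ((0.32506754994392395, 0.2607792615890503), (0.26652833819389343, 0.07956749945878983), 89.76667785644531) -0.002 0.06
side tape_measure ((0.3549194633960724, 0.4858955442905426), (0.08163098245859146, 0.15099714696407318), 1.87083101272583) -0.004 0.06
```

View pics/crop1.png

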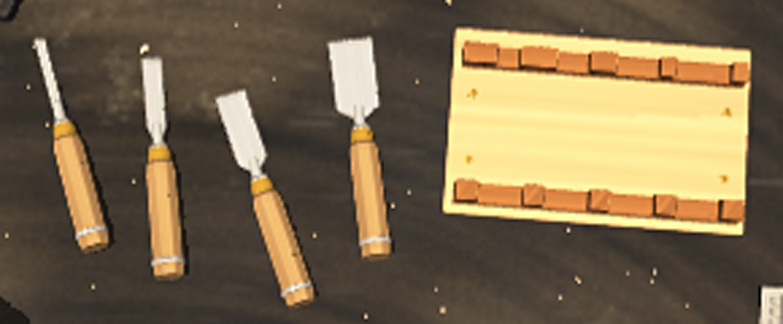

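```bash
cat >> h.py <<'E'
from scipy.spatial.transform import Rotation as Ro
def plan(x,y,z,psi,n,g,s=None):
    """rows to TCP (x,y,z) pointing down, fingers closing across heading psi"""
    if s is None:
        s=state(); q=s["tool_rot"]; p=np.array(s["tool_pos"]); R=Ro.from_quat([q[1],q[2],q[3],q[0]])
    else: p,R=s
    for i in range(n):
        f=psi+np.pi/2; T=Ro.from_matrix(np.array([[-np.sin(f),np.cos(f),0],[np.cos(f),np.sin(f),0],[0,0,-1]]).T)
        if n-i>0:
            d=R.inv().apply((np.array([x,y,z])-p)/(n-i)*100).round(2); r=((R.inv()*T).as_rotvec()/(n-i)).round(3)
        print([g,*d.tolist(),*r.tolist()],end=",")
        p=p+R.apply(d/100); R=R*Ro.from_rotvec(r)
    print(); return p,R
E
python3 - <<'E'
from h import *
print(Ro.from_quat(np.roll(state()["tool_rot"],-1)).as_matrix().round(3))
s=plan(.50,.25,.30,.2,17,6)
plan(.50,-.045,.30,-.053,14,6,s)
E
```

```text
[[-0.893  0.451 -0.   ]
 [ 0.451  0.893  0.   ]
 [ 0.     0.    -1.   ]]
[6, -1.96, -1.04, -0.4, 0.0, -0.0, -0.039],[6, -1.92, -1.11, -0.4, 0.0, -0.0, -0.039],[6, -1.88, -1.19, -0.4, 0.0, -0.0, -0.039],[6, -1.83, -1.26, -0.41, 0.0, -0.0, -0.039],[6, -1.78, -1.33, -0.4, 0.0, -0.0, -0.039],[6, -1.72, -1.4, -0.41, 0.0, -0.0, -0.039],[6, -1.67, -1.46, -0.4, 0.0, -0.0, -0.039],[6, -1.61, -1.53, -0.41, 0.0, -0.0, -0.039],[6, -1.55, -1.59, -0.4, 0.0, -0.0, -0.04],[6, -1.48, -1.65, -0.41, 0.0, -0.0, -0.039],[6, -1.42, -1.71, -0.4, 0.0, -0.0, -0.04],[6, -1.35, -1.76, -0.41, 0.0, -0.0, -0.039],[6, -1.28, -1.81, -0.4, 0.0, -0.0, -0.04],[6, -1.2, -1.86, -0.41, 0.0, -0.0, -0.039],[6, -1.13, -1.91, -0.4, 0.0, 0.0, -0.04],[6, -1.06, -1.95, -0.41, 0.0, 0.0, -0.039],[6, -0.98, -2.0, -0.4, 0.0, 0.0, -0.04],
[6, 0.42, -2.06, -0.0, 0.0, -0.0, 0.018],[6, 0.38, -2.07, -0.0, 0.0, -0.0, 0.018],[6, 0.34, -2.08, -0.0, 0.0, -0.0, 0.018],[6, 0.31, -2.08, -0.0, 0.0, -0.0, 0.018],[6, 0.27, -2.09, -0.0, 0.0, -0.0, 0.018],[6, 0.23, -2.1, -0.0, 0.0, -0.0, 0.018],[6, 0.19, -2.1, -0.0, 0.0, -0.0, 0.018],[6, 0.16, -2.1, -0.0, 0.0, -0.0, 0.018],[6, 0.12, -2.1, -0.0, 0.0, -0.0, 0.018],[6, 0.08, -2.11, -0.0, 0.0, -0.0, 0.018],[6, 0.04, -2.11, -0.0, 0.0, -0.0, 0.018],[6, 0.01, -2.11, -0.0, 0.0, -0.0, 0.018],[6, -0.03, -2.1, -0.0, 0.0, -0.0, 0.019],[6, -0.07, -2.11, -0.0, 0.0, -0.0, 0.018],
```

```bash
cat >> h.py <<'E'
def plan(x,y,z,psi,n,s=None):
    """one constant row, n times, to TCP (x,y,z) down, fingers closing across heading psi"""
    if s is None:
        s=state(); p=np.array(s["tool_pos"]); R=Ro.from_quat(np.roll(s["tool_rot"],-1))
    else: p,R=s
    f=psi+np.pi/2; T=Ro.from_matrix(np.array([[-np.sin(f),np.cos(f),0],[np.cos(f),np.sin(f),0],[0,0,-1]]).T)
    r=((R.inv()*T).as_rotvec()/n).round(3); dR=Ro.from_rotvec(r); Rs=[R]
    for i in range(n): Rs.append(Rs[-1]*dR)
    S=sum(k.as_matrix() for k in Rs[:-1]); d=(np.linalg.solve(S,np.array([x,y,z])-p)*100).round(2)
    p=p+S@d/100; print(n,"x",d.tolist(),r.tolist(),"->",p.round(4)); return p,Rs[-1]
E
python3 - <<'E'
from h import *
s=plan(.50,.25,.30,.2,18)
plan(.50,-.045,.30,-.053,15,s)
E
```

```text
18 x [-1.49, -1.53, -0.38] [0.0, -0.0, -0.037] -> [0.5007 0.2505 0.2997]
15 x [0.16, -1.97, -0.0] [0.0, -0.0, 0.017] -> [ 0.5002 -0.0452  0.2997]
```

Emit:
jog_arm(
  moves=[
    [[6,-1.5,-1.5,-0.4,0,0,-0.037],[6,-1.5,-1.5,-0.4,0,0,-0.037],[6,-1.5,-1.5,-0.4,0,0,-0.037],[6,-1.5,-1.5,-0.4,0,0,-0.037],[6,-1.5,-1.5,-0.4,0,0,-0.037],[6,-1.5,-1.5,-0.4,0,0,-0.037],[6,-1.5,-1.5,-0.4,0,0,-0.037],[6,-1.5,-1.5,-0.4,0,0,-0.037],[6,-1.5,-1.5,-0.4,0,0,-0.037],[6,-1.5,-1.5,-0.4,0,0,-0.037],[6,-1.5,-1.5,-0.4,0,0,-0.037],[6,-1.5,-1.5,-0.4,0,0,-0.037],[6,-1.5,-1.5,-0.4,0,0,-0.037],[6,-1.5,-1.5,-0.4,0,0,-0.037],[6,-1.5,-1.5,-0.4,0,0,-0.037],[6,-1.5,-1.5,-0.4,0,0,-0.037],[6,-1.5,-1.5,-0.4,0,0,-0.037],[6,-1.5,-1.5,-0.4,0,0,-0.037]],
  ],
)

```text
time: 2.8
tool_pos: [0.504, 0.2546, 0.3037]
tool_rot: [0.0, -0.1, 0.995, 0.0]
contact_force: [0.1, 0.6, 0.4]
gripper_width: 0.702
grasp_force: 0.0
```

Emit:
jog_arm(
  moves=[
    [[6,0.2,-2,0,0,0,0.017],[6,0.2,-2,0,0,0,0.017],[6,0.2,-2,0,0,0,0.017],[6,0.2,-2,0,0,0,0.017],[6,0.2,-2,0,0,0,0.017],[6,0.2,-2,0,0,0,0.017],[6,0.2,-2,0,0,0,0.017],[6,0.2,-2,0,0,0,0.017],[6,0.2,-2,0,0,0,0.017],[6,0.2,-2,0,0,0,0.017],[6,0.2,-2,0,0,0,0.017],[6,0.2,-2,0,0,0,0.017],[6,0.2,-2,0,0,0,0.017],[6,0.2,-2,0,0,0,0.017],[6,0.2,-2,0,0,0,0.017],[6,0,0,0,0,0,0]],
  ],
)

```text
time: 4.13
tool_pos: [0.4968, -0.0477, 0.3034]
tool_rot: [0.0, 0.03, 1.0, -0.001]
contact_force: [-0.3, -1.4, 0.6]
gripper_width: 0.701
grasp_force: 0.0
```

Run:
```python
from h import *
s=state(); print(s["time"],s["tool_pos"],s["tool_rot"])
f=grab_frame("wrist"); cv2.imwrite("pics/w1.png",f["color"]); np.savez("w1.npz",W=world(f),c=f["color"])
print(f["fx"],-np.array(f["R"]).T@f["t"],np.array(f["R"])[2])
print([(d["p"],d["rect"]) for d in recognise("rack",f)])
```

```text
4.1333 [ 0.49679837 -0.04772585  0.30336363] [ 9.16332346e-06  3.03433892e-02  9.99539316e-01 -6.59560025e-04]
364.32722448340917 [ 0.41825335 -0.04258427  0.44601336] [ 0.3037922  -0.02026078 -0.95252286]
[(0.65, [327.6, 262.9, 217.2, 123.5])]
```

View pics/w1.png

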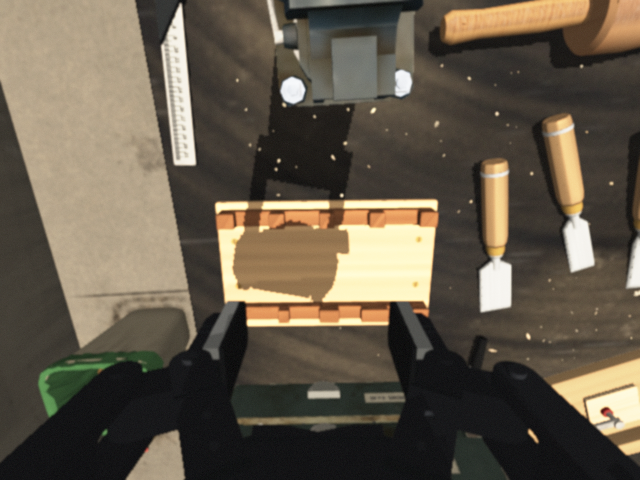

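Run:
```python
from h import *
D=np.load("w1.npz"); W=D["W"]; c=D["c"]
P=W[195:330,205:445].reshape(-1,3)
print("board z",np.nanmedian(W[280:290,350:410,2]),"table",np.nanmedian(W[350:370,265:385,2]), np.nanmedian(W[150:190,360:420,2]))
yaw=-.053
for it in range(2):
    a=np.array([np.cos(yaw),np.sin(yaw)]); n=np.array([-a[1],a[0]])
    u=P[:,:2]@a; v=P[:,:2]@n; k=(P[:,2]>.032)&(P[:,2]<.06)
    near=k&(u<.59)&(u>.47); far=k&(u>.59)&(u<.70)
    fn=np.polyfit(v[near],u[near],1); ff=np.polyfit(v[far],u[far],1); print(fn,ff, np.percentile(u[near],[2,50,98]),np.percentile(u[far],[2,50,98]))
    yaw-=np.arctan((fn[0]+ff[0])/2); print("yaw",yaw)
for nm,un in (("near",np.median(u[near])),("far",np.median(u[far]))):
    m=abs(u-un)<.005
    e=np.arange(-.18,.12,.002); 
    z=[np.median(P[m&(v>=q)&(v<q+.002),2]) if (m&(v>=q)&(v<q+.002)).sum()>1 else 0 for q in e]
    print(nm,un); print([(round(q*1e3),round(t*1e3)) for q,t in zip(e,z)])
```

```text
board z 0.01215200037618205 table -0.00013874122047695452 -0.0002451396399541918
[-0.0049274   0.52214848] [-0.02368022  0.64643434] [0.51379743 0.52205019 0.531723  ] [0.63846113 0.64537453 0.65606608]
yaw -0.03869716657862043
[0.00931515 0.52216398] [-0.0095322   0.64628274] [0.51330175 0.5217291  0.53153969] [0.63861972 0.64550267 0.65619656]
yaw -0.03858864198721196
near 0.5217290985016922
[(-180, 0), (-178, 0), (-176, 0), (-174, 0), (-172, 0), (-170, 0), (-168, 0), (-166, 0), (-164, 0), (-162, 0), (-160, 0), (-158, -1), (-156, 0), (-154, 12), (-152, 0), (-150, 0), (-148, 0), (-146, 41), (-144, 42), (-142, 41), (-140, 42), (-138, 41), (-136, 42), (-134, 41), (-132, 42), (-130, 41), (-128, 40), (-126, 28), (-124, 28), (-122, 28), (-120, 27), (-118, 27), (-116, 27), (-114, 27), (-112, 28), (-110, 27), (-108, 27), (-106, 27), (-104, 27), (-102, 27), (-100, 27), (-98, 28), (-96, 28), (-94, 27), (-92, 27), (-90, 27), (-88, 28), (-86, 41), (-84, 41), (-82, 41), (-80, 41), (-78, 41), (-76, 41), (-74, 41), (-72, 41), (-70, 41), (-68, 27), (-66, 27), (-64, 27), (-62, 27), (-60, 28), (-58,
[... 1821 characters left out ...]
 38), (-20, 38), (-18, 38), (-16, 38), (-14, 37), (-12, 37), (-10, 38), (-8, 38), (-6, 27), (-4, 28), (-2, 27), (0, 27), (2, 26), (4, 26), (6, 26), (8, 27), (10, 27), (12, 26), (14, 27), (16, 27), (18, 27), (20, 27), (22, 32), (24, 38), (26, 38), (28, 37), (30, 38), (32, 38), (34, 38), (36, 38), (38, 37), (40, 38), (42, 37), (44, 38), (46, 38), (48, 37), (50, 38), (52, 38), (54, 37), (56, 36), (58, 27), (60, 0), (62, 0), (64, 0), (66, 0), (68, 0), (70, 0), (72, 0), (74, 0), (76, 0), (78, 0), (80, 0), (82, 0), (84, 0), (86, 0), (88, 34), (90, 37), (92, 33), (94, 37), (96, 37), (98, 36), (100, 37), (102, 37), (104, 37), (106, 37), (108, 12), (110, 12), (112, 11), (114, 10), (116, 0), (118, 0)]
```

Run:
```python
from h import *
f=grab_frame("wrist"); W=world(f)
for d in regions_of("chisel_10",f):
    if d["p"]>.3: o,y,L,bw,hz=chisel(W,d["pixels"]); print(round(d["p"],2),np.round(d["rect"]),o.round(4),round(y,3),round(L,3),round(bw,4),round(hz,4))
plan(.554,.165,.09,.135,15)
```

```text
0.77 [566. 193.  48. 156.] [0.5052 0.2542] 0.304 0.201 0.0297 0.0301
0.72 [632. 214.  16. 149.] [0.5398 0.3394] 0.224 0.188 0.0172 0.018
15 x [-0.43, 1.39, 1.42] [0.0, 0.0, -0.013] -> [0.5543 0.1657 0.0904]
```

Emit:
jog_arm(
  moves=[
    [[6,-0.43,1.4,1.4,0,0,-0.013],[6,-0.43,1.4,1.4,0,0,-0.013],[6,-0.43,1.4,1.4,0,0,-0.013],[6,-0.43,1.4,1.4,0,0,-0.013],[6,-0.43,1.4,1.4,0,0,-0.013],[6,-0.43,1.4,1.4,0,0,-0.013],[6,-0.43,1.4,1.4,0,0,-0.013],[6,-0.43,1.4,1.4,0,0,-0.013],[6,-0.43,1.4,1.4,0,0,-0.013],[6,-0.43,1.4,1.4,0,0,-0.013],[6,-0.43,1.4,1.4,0,0,-0.013],[6,-0.43,1.4,1.4,0,0,-0.013],[6,-0.43,1.4,1.4,0,0,-0.013],[6,-0.43,1.4,1.4,0,0,-0.013],[6,-0.43,1.4,1.4,0,0,-0.013],[6,0,0,0,0,0,0]],
  ],
)

```text
time: 5.67
tool_pos: [0.552, 0.1693, 0.0899]
tool_rot: [-0.003, -0.071, 0.997, 0.0]
contact_force: [-1.1, 0.1, -0.8]
gripper_width: 0.704
grasp_force: 0.0
```

Run:
```python
from h import *
s=state(); print(s["time"],s["tool_pos"],s["tool_rot"])
f=grab_frame("wrist"); cv2.imwrite("pics/w2.png",f["color"]); W=world(f)
for d in regions_of("chisel_10",f):
    if d["p"]>.2: o,y,L,bw,hz=chisel(W,d["pixels"]); print(round(d["p"],2),np.round(d["rect"]),o.round(4),round(y,3),round(L,3),round(bw,4),round(hz,4))
```

```text
5.6667 [0.55202302 0.16929229 0.08991011] [-2.72003388e-03 -7.10729848e-02  9.97467378e-01  2.48008255e-04]
0.8 [592. 258.  96. 277.] [0.5241 0.3542] 0.098 0.187 0.0297 0.0286
0.73 [455. 199.  65. 311.] [0.5061 0.2532] 0.337 0.198 0.0314 0.0306
0.63 [314. 255.  58. 286.] [0.5551 0.1669] 0.147 0.2 0.0425 0.0322
```

View pics/w2.png

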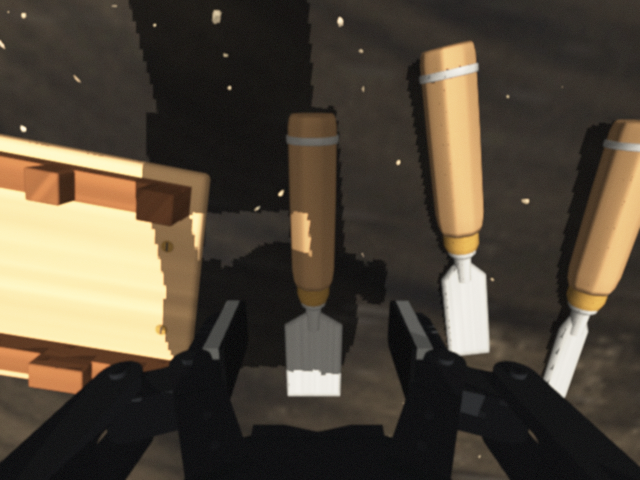

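Run:
```python
from h import *
plan(.554,.1662,.005,.147,6)
```

```text
6 x [-0.01, -0.02, 1.46] [-0.0, -0.0, -0.001] -> [0.5542 0.1664 0.0051]
```

Emit:
jog_arm(
  moves=[
    [[6,0,0,1.45,0,0,0],[6,0,0,1.45,0,0,0],[6,0,0,1.45,0,0,0],[6,0,0,1.45,0,0,0],[6,0,0,1.45,0,0,0],[6,0,0,1.25,0,0,0],[6,0,0,0,0,0,0],[0,0,0,0,0,0,0],[0,0,0,0,0,0,0],[0,0,0,0,0,0,0],[0,0,0,0,0,0,0],[0,0,0,0,0,0,0],[0,0,0,0,0,0,0],[0,0,0,0,0,0,0]],
  ],
)

```text
time: 6.93
tool_pos: [0.5555, 0.1666, 0.01]
tool_rot: [0.001, -0.069, 0.998, -0.0]
contact_force: [-0.7, -2.2, 6.0]
gripper_width: 0.272
grasp_force: 59.0
```

Run:
```python
from h import *
s=state(); print(s["time"],s["tool_pos"],s["tool_rot"],s["gripper_width"],s["grasp_force"],s["contact_force"])
p,R=s["tool_pos"],Ro.from_quat(np.roll(s["tool_rot"],-1))
q=plan(p[0],p[1],p[2]+.085,.147,5)
q=plan(.5766,-.1299,p[2]+.085,-.05,16,q)
```

```text
6.9333 [0.55554665 0.16656648 0.00996784] [ 1.22422017e-03 -6.90897514e-02  9.97609694e-01 -8.11474112e-05] 0.272114273669291 59.041420104339295 [-0.71800967 -2.2476636   5.96864761]
5 x [-0.0, -0.0, -1.7] [-0.0, 0.0, -0.002] -> [0.5553 0.1666 0.095 ]
16 x [-0.02, -1.86, 0.0] [-0.0, 0.0, 0.012] -> [ 0.5758 -0.1299  0.095 ]
```

Emit:
jog_arm(
  moves=[
    [[0,0,0,-1.7,0,0,0],[0,0,0,-1.7,0,0,0],[0,0,0,-1.7,0,0,0],[0,0,0,-1.7,0,0,0],[0,0,0,-1.7,0,0,0],[0,0,0,0,0,0,0]],
  ],
)

```text
time: 7.43
tool_pos: [0.5566, 0.1671, 0.097]
tool_rot: [0.003, -0.069, 0.998, 0.0]
contact_force: [1.4, 0.4, -1.0]
gripper_width: 0.275
grasp_force: 59.5
```

Emit:
jog_arm(
  moves=[
    [[0,0,-1.85,0,0,0,0.012],[0,0,-1.85,0,0,0,0.012],[0,0,-1.85,0,0,0,0.012],[0,0,-1.85,0,0,0,0.012],[0,0,-1.85,0,0,0,0.012],[0,0,-1.85,0,0,0,0.012],[0,0,-1.85,0,0,0,0.012],[0,0,-1.85,0,0,0,0.012],[0,0,-1.85,0,0,0,0.012],[0,0,-1.85,0,0,0,0.012],[0,0,-1.85,0,0,0,0.012],[0,0,-1.85,0,0,0,0.012],[0,0,-1.85,0,0,0,0.012],[0,0,-1.85,0,0,0,0.012],[0,0,-1.85,0,0,0,0.012],[0,0,-1.85,0,0,0,0.012],[0,0,0,0,0,0,0],[0,0,0,0,0,0,0]],
  ],
)

```text
time: 8.93
tool_pos: [0.5677, -0.129, 0.0918]
tool_rot: [-0.001, 0.028, 1.0, 0.001]
contact_force: [0.6, -0.1, -2.0]
gripper_width: 0.274
grasp_force: 59.5
```

Run:
```python
from h import *
s=state(); print(s["time"],s["tool_pos"],s["tool_rot"],s["gripper_width"],s["grasp_force"],s["contact_force"])
plan(.5766,-.1299,.032,-.05,6)
f=grab_frame("wrist"); cv2.imwrite("pics/w3.png",f["color"])
```

```text
8.9333 [ 0.5677321  -0.12898215  0.09182265] [-9.32913883e-04  2.76768201e-02  9.99616349e-01  5.28088417e-04] 0.27389185330947957 59.52797638485208 [ 0.63915333 -0.06988471 -2.03991458]
6 x [-0.15, -0.01, 1.0] [0.0, -0.0, -0.001] -> [ 0.5766 -0.13    0.0318]
```

View pics/w3.png

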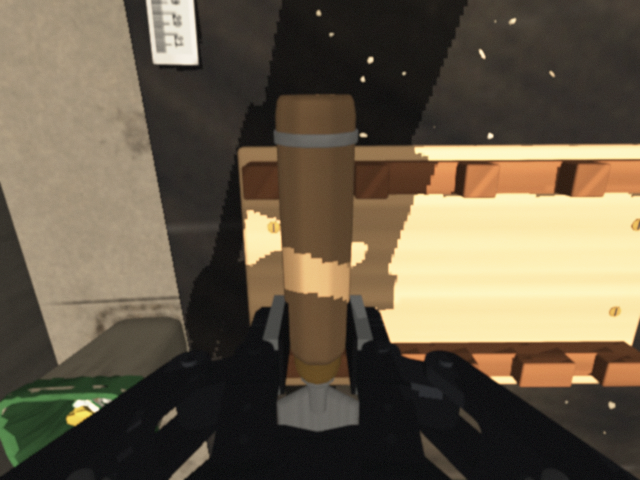

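Emit:
jog_arm(
  moves=[
    [[0,-0.15,0,0.95,0,0,0],[0,-0.15,0,0.95,0,0,0],[0,-0.15,0,0.95,0,0,0],[0,-0.15,0,0.95,0,0,0],[0,-0.15,0,0.95,0,0,0],[0,-0.15,0,0.95,0,0,0],[0,0,0,0,0,0,0],[0,0,0,0,0,0,0],[0,0,0,0,0,0,0]],
  ],
)

```text
time: 9.73
tool_pos: [0.5777, -0.1292, 0.0365]
tool_rot: [0.0, 0.027, 1.0, -0.0]
contact_force: [0.7, -0.7, -1.3]
gripper_width: 0.275
grasp_force: 59.5
```

Run:
```python
from h import *
s=state(); print(s["time"],s["tool_pos"],s["tool_rot"],s["gripper_width"],s["grasp_force"],s["contact_force"])
f=grab_frame("side"); cv2.imwrite("pics/s3.png",cv2.resize(f["color"][240:420,300:500],None,fx=3,fy=3))
```

```text
9.7333 [ 0.57774368 -0.12922829  0.03646144] [ 6.59883362e-05  2.69171229e-02  9.99637665e-01 -4.49040411e-05] 0.27497694714368803 59.54838280566037 [ 0.71335259 -0.68785333 -1.26804728]
```

View pics/s3.png

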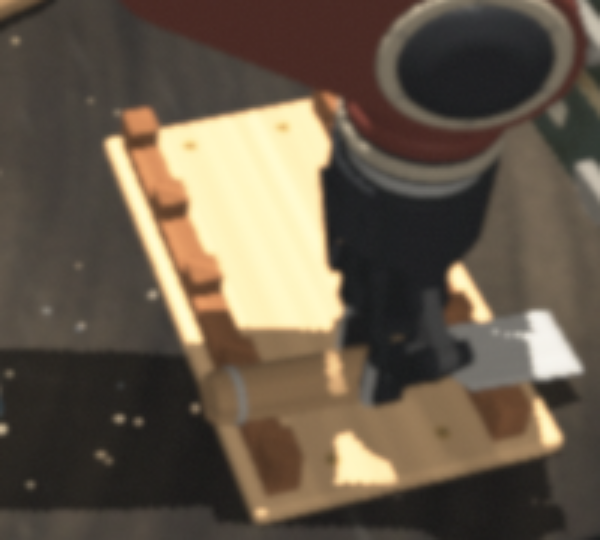

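Emit:
jog_arm(
  moves=[
    [[0,0,0,0.2,0,0,0],[0,0,0,0.2,0,0,0],[0,0,0,0,0,0,0],[3.6,0,0,0,0,0,0],[3.6,0,0,0,0,0,0],[3.6,0,0,0,0,0,0],[3.6,0,0,0,0,0,0],[3.6,0,0,-1,0,0,0],[3.6,0,0,-2,0,0,0],[3.6,0,0,-2,0,0,0],[3.6,0,0,-2,0,0,0],[3.6,0,0,0,0,0,0]],
  ],
)

```text
time: 10.78
tool_pos: [0.5808, -0.1302, 0.1083]
tool_rot: [0.004, 0.027, 1.0, -0.001]
contact_force: [0.5, -0.5, 0.8]
gripper_width: 0.42
grasp_force: 0.0
```

Run:
```python
from h import *
s=state(); print(s["time"],s["tool_pos"],s["tool_rot"],s["gripper_width"],s["contact_force"])
plan(.5065,.251,.10,.34,20)
```

```text
10.7833 [ 0.58081027 -0.13024807  0.1083183 ] [ 0.00444464  0.02682973  0.99962908 -0.00145205] 0.42043234281174074 [ 0.53297923 -0.49209673  0.83723671]
20 x [0.11, 1.95, 0.03] [-0.0, 0.0, -0.02] -> [0.5066 0.2506 0.1005]
```

Emit:
jog_arm(
  moves=[
    [[6,0.1,1.95,0,0,0,-0.02],[6,0.1,1.95,0,0,0,-0.02],[6,0.1,1.95,0,0,0,-0.02],[6,0.1,1.95,0,0,0,-0.02],[6,0.1,1.95,0,0,0,-0.02],[6,0.1,1.95,0,0,0,-0.02],[6,0.1,1.95,0,0,0,-0.02],[6,0.1,1.95,0,0,0,-0.02],[6,0.1,1.95,0,0,0,-0.02],[6,0.1,1.95,0,0,0,-0.02],[6,0.1,1.95,0,0,0,-0.02],[6,0.1,1.95,0,0,0,-0.02],[6,0.1,1.95,0,0,0,-0.02],[6,0.1,1.95,0,0,0,-0.02],[6,0.1,1.95,0,0,0,-0.02],[6,0.1,1.95,0,0,0,-0.02],[6,0.1,1.95,0,0,0,-0.02],[6,0.1,1.95,0,0,0,-0.02],[6,0.1,1.95,0,0,0,-0.02],[6,0.1,1.95,0,0,0,-0.02]],
  ],
)

```text
time: 12.45
tool_pos: [0.5046, 0.2528, 0.102]
tool_rot: [-0.0, -0.173, 0.985, -0.0]
contact_force: [0.9, -0.8, 0.0]
gripper_width: 0.701
grasp_force: 0.0
```

```bash
cat > look.py <<'E'
from h import *
import sys
s=state(); print(s["time"],s["tool_pos"],s["tool_rot"])
f=grab_frame("wrist"); W=world(f); cv2.imwrite("pics/"+sys.argv[1],f["color"])
for d in regions_of("chisel_10",f):
    if d["p"]>.2: o,y,L,bw,hz=chisel(W,d["pixels"]); print(round(d["p"],2),np.round(d["rect"]),o.round(4),round(y,3),round(L,3),round(bw,4),round(hz,4))
s=state(); print(s["tool_pos"])
E
python3 look.py w4.png
```

```text
12.45 [0.50461733 0.25278082 0.10196368] [-2.28363105e-04 -1.72716977e-01  9.84971468e-01 -4.00854419e-05]
0.91 [310. 247.  47. 270.] [0.5074 0.2496] 0.362 0.199 0.0285 0.0308
0.88 [523. 375.  93. 210.] [0.547  0.4348] 0.25 0.195 0.0093 0.0314
0.87 [437. 322. 119. 232.] [0.5269 0.3511] 0.067 0.192 0.0134 0.031
0.33 [ 47. 264.  92. 242.] [0.5802 0.0744] 0.08 0.167 0.0193 0.0264
[0.5040024  0.25381958 0.1019105 ]
```

View pics/w4.png

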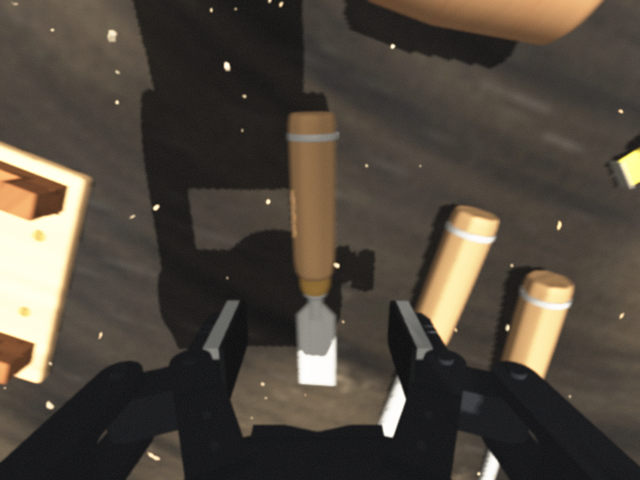

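Run:
```python
from h import *
plan(.507,.2503,.006,.357,7)
```

```text
7 x [-0.02, -0.06, 1.37] [0.0, -0.0, -0.001] -> [0.5067 0.2504 0.006 ]
```

Emit:
jog_arm(
  moves=[
    [[6,0,-0.06,1.4,0,0,-0.001],[6,0,-0.06,1.4,0,0,-0.001],[6,0,-0.06,1.4,0,0,-0.001],[6,0,-0.06,1.4,0,0,-0.001],[6,0,-0.06,1.4,0,0,-0.001],[6,0,-0.06,1.4,0,0,-0.001],[6,0,0,1.2,0,0,0],[6,0,0,0,0,0,0],[0,0,0,0,0,0,0],[0,0,0,0,0,0,0],[0,0,0,0,0,0,0],[0,0,0,0,0,0,0],[0,0,0,0,0,0,0],[0,0,0,0,0,0,0],[0,0,0,0,0,0,0]],
  ],
)

```text
time: 13.8
tool_pos: [0.5075, 0.2489, 0.0077]
tool_rot: [0.001, -0.175, 0.985, 0.0]
contact_force: [-1.4, 0.4, 5.9]
gripper_width: 0.276
grasp_force: 59.2
```

Emit:
jog_arm(
  moves=[
    [[0,0,0,-1.7,0,0,0],[0,0,0,-1.7,0,0,0],[0,0,0,-1.7,0,0,0],[0,0,0,-1.7,0,0,0],[0,0,0,-1.7,0,0,0],[0,0,0,0,0,0,0]],
  ],
)

```text
time: 14.3
tool_pos: [0.5087, 0.2494, 0.0949]
tool_rot: [0.003, -0.175, 0.985, 0.0]
contact_force: [0.8, -0.0, -0.2]
gripper_width: 0.272
grasp_force: 59.4
```

Run:
```python
from h import *
s=state(); print(s["time"],s["tool_pos"],s["tool_rot"],s["gripper_width"])
plan(.5795,-.072,.095,-.05,18)
```

```text
14.3 [0.50869294 0.24940572 0.09490476] [ 3.23580873e-03 -1.75260196e-01  9.84516719e-01  4.71717051e-04] 0.27224867416985615
18 x [-0.09, -1.84, -0.0] [0.0, 0.0, 0.022] -> [ 0.5787 -0.0725  0.0947]
```

Emit:
jog_arm(
  moves=[
    [[0,-0.1,-1.84,0,0,0,0.022],[0,-0.1,-1.84,0,0,0,0.022],[0,-0.1,-1.84,0,0,0,0.022],[0,-0.1,-1.84,0,0,0,0.022],[0,-0.1,-1.84,0,0,0,0.022],[0,-0.1,-1.84,0,0,0,0.022],[0,-0.1,-1.84,0,0,0,0.022],[0,-0.1,-1.84,0,0,0,0.022],[0,-0.1,-1.84,0,0,0,0.022],[0,-0.1,-1.84,0,0,0,0.022],[0,-0.1,-1.84,0,0,0,0.022],[0,-0.1,-1.84,0,0,0,0.022],[0,-0.1,-1.84,0,0,0,0.022],[0,-0.1,-1.84,0,0,0,0.022],[0,-0.1,-1.84,0,0,0,0.022],[0,-0.1,-1.84,0,0,0,0.022],[0,-0.1,-1.84,0,0,0,0.022],[0,-0.1,-1.84,0,0,0,0.022],[0,0,0,0,0,0,0],[0,0,0,0,0,0,0]],
  ],
)

```text
time: 15.97
tool_pos: [0.5775, -0.0734, 0.0898]
tool_rot: [-0.001, 0.023, 1.0, 0.0]
contact_force: [-0.2, 0.5, -1.2]
gripper_width: 0.28
grasp_force: 59.4
```

```bash
python3 - <<'E'
from h import *
s=state(); print(s["time"],s["tool_pos"],s["tool_rot"],s["gripper_width"])
plan(.5795,-.072,.030,-.05,6)
E
python3 look.py w5.png
```

```text
15.9667 [ 0.57746569 -0.07337916  0.08981518] [-9.53093369e-04  2.25712903e-02  9.99744701e-01  4.02468051e-04] 0.2796020368223705
6 x [-0.03, 0.02, 1.0] [0.0, -0.0, 0.001] -> [ 0.5792 -0.0722  0.0298]
15.9667 [ 0.57746569 -0.07337916  0.08981518] [-9.53093369e-04  2.25712903e-02  9.99744701e-01  4.02468051e-04]
0.72 [315. 264.  82. 331.] [ 0.5818 -0.0733] -0.025 0.225 0.0333 0.0268
0.59 [213. 237.  72. 252.] [ 0.5497 -0.1348] -0.076 0.146 0.0262 0.0541
[ 0.57762578 -0.07230007  0.09021605]
```

View pics/w5.png

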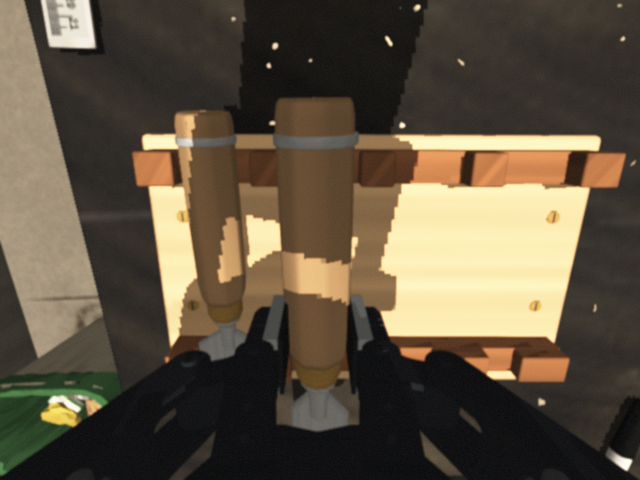

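Emit:
jog_arm(
  moves=[
    [[0,-0.03,0,1,0,0,0.001],[0,-0.03,0,1,0,0,0.001],[0,-0.03,0,1,0,0,0],[0,-0.03,0,1,0,0,0],[0,-0.03,0,1,0,0,0],[0,-0.03,0,0.9,0,0,0],[0,0,0,0.2,0,0,0],[0,0,0,0,0,0,0],[0,0,0,0,0,0,0]],
  ],
)

```text
time: 16.82
tool_pos: [0.5803, -0.0728, 0.0305]
tool_rot: [-0.0, 0.023, 1.0, 0.0]
contact_force: [-2.2, 1.7, 5.0]
gripper_width: 0.274
grasp_force: 59.3
```

Emit:
jog_arm(
  moves=[
    [[3.6,0,0,0,0,0,0],[3.6,0,0,0,0,0,0],[3.6,0,0,0,0,0,0],[3.6,0,0,0,0,0,0],[3.6,0,0,-1,0,0,0],[3.6,0,0,-2,0,0,0],[3.6,0,0,-2,0,0,0],[3.6,0,0,-2,0,0,0],[3.6,0,0,0,0,0,0]],
  ],
)

```text
time: 17.57
tool_pos: [0.5834, -0.074, 0.1062]
tool_rot: [0.005, 0.023, 1.0, -0.001]
contact_force: [0.7, -0.3, 1.4]
gripper_width: 0.419
grasp_force: 0.0
```

Run:
```python
from h import *
s=state(); print(s["time"],s["tool_pos"],s["gripper_width"],s["contact_force"])
plan(.529,.350,.10,.11,20)
```

```text
17.5667 [ 0.58338955 -0.0739888   0.10620253] 0.4188081719748382 [ 0.74124027 -0.29825872  1.37556854]
20 x [0.21, 2.13, 0.02] [-0.0, 0.0, -0.008] -> [0.5287 0.3501 0.1007]
```

Emit:
jog_arm(
  moves=[
    [[6,0.21,2.12,0,0,0,-0.008],[6,0.21,2.12,0,0,0,-0.008],[6,0.21,2.12,0,0,0,-0.008],[6,0.21,2.12,0,0,0,-0.008],[6,0.21,2.12,0,0,0,-0.008],[6,0.21,2.12,0,0,0,-0.008],[6,0.21,2.12,0,0,0,-0.008],[6,0.21,2.12,0,0,0,-0.008],[6,0.21,2.12,0,0,0,-0.008],[6,0.21,2.12,0,0,0,-0.008],[6,0.21,2.12,0,0,0,-0.008],[6,0.21,2.12,0,0,0,-0.008],[6,0.21,2.12,0,0,0,-0.008],[6,0.21,2.12,0,0,0,-0.008],[6,0.21,2.12,0,0,0,-0.008],[6,0.21,2.12,0,0,0,-0.008],[6,0.21,2.12,0,0,0,-0.008],[6,0.21,2.12,0,0,0,-0.008],[6,0.21,2.12,0,0,0,-0.008],[6,0.21,2.12,0,0,0,-0.008]],
  ],
)

```text
time: 19.23
tool_pos: [0.5248, 0.3499, 0.0998]
tool_rot: [-0.0, -0.057, 0.998, -0.0]
contact_force: [0.8, 1.0, 0.5]
gripper_width: 0.704
grasp_force: 0.0
```

```bash
python3 look.py w6.png
```

```text
19.2333 [0.52478926 0.34985078 0.09977784] [-2.37390081e-04 -5.72715420e-02  9.98358601e-01 -1.30297394e-04]
0.83 [311. 258.  49. 271.] [0.5315 0.3488] 0.131 0.199 0.018 0.0311h.py:18: RuntimeWarning: Mean of empty slice.
  ph=c+a*s[h].mean()+n*((w[h].max()+w[h].min())/2); pb=c+a*s[b].mean()+n*((w[b].max()+w[b].min())/2)
  ret = ret.dtype.type(ret / rcount)
Traceback (most recent call last):
  File "look.py", line 6, in <module>
    if d["p"]>.2: o,y,L,bw,hz=chisel(W,d["pixels"]); print(round(d["p"],2),np.round(d["rect"]),o.round(4),round(y,3),round(L,3),round(bw,4),round(hz,4))
                              ~~~~~~^^^^^^^^^^^^^^^
  File "h.py", line 18, in chisel
    ph=c+a*s[h].mean()+n*((w[h].max()+w[h].min())/2); pb=c+a*s[b].mean()+n*((w[b].max()+w[b].min())/2)
                                                                             ~~~~~~~~^^
ValueError: zero-size array to reduction operation maximum which has no identity
```

View pics/w6.png

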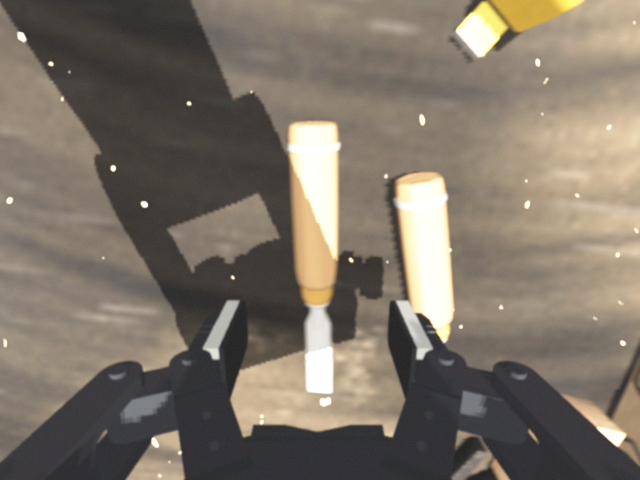

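Run:
```python
from h import *
plan(.531,.3488,.006,.131,7)
```

```text
7 x [-0.09, -0.05, 1.34] [0.0, -0.0, -0.002] -> [0.531  0.3486 0.0061]
```

Emit:
jog_arm(
  moves=[
    [[6,-0.09,-0.05,1.35,0,0,-0.002],[6,-0.09,-0.05,1.35,0,0,-0.002],[6,-0.09,-0.05,1.35,0,0,-0.002],[6,-0.09,-0.05,1.35,0,0,-0.002],[6,-0.09,-0.05,1.35,0,0,-0.002],[6,-0.09,-0.05,1.35,0,0,-0.002],[6,0,0,1.25,0,0,-0.002],[6,0,0,0,0,0,0],[0,0,0,0,0,0,0],[0,0,0,0,0,0,0],[0,0,0,0,0,0,0],[0,0,0,0,0,0,0],[0,0,0,0,0,0,0],[0,0,0,0,0,0,0],[0,0,0,0,0,0,0]],
  ],
)

```text
time: 20.58
tool_pos: [0.5319, 0.3472, 0.0082]
tool_rot: [0.001, -0.064, 0.998, 0.001]
contact_force: [-0.6, 0.9, 5.1]
gripper_width: 0.277
grasp_force: 59.3
```

Emit:
jog_arm(
  moves=[
    [[0,0,0,-1.7,0,0,0],[0,0,0,-1.7,0,0,0],[0,0,0,-1.7,0,0,0],[0,0,0,-1.7,0,0,0],[0,0,0,-1.7,0,0,0],[0,0,0,0,0,0,0]],
  ],
)

```text
time: 21.08
tool_pos: [0.533, 0.3476, 0.0955]
tool_rot: [0.003, -0.064, 0.998, 0.001]
contact_force: [0.8, 0.4, -0.5]
gripper_width: 0.278
grasp_force: 59.1
```

Run:
```python
from h import *
plan(.583,-.014,.095,-.05,18)
```

```text
18 x [-0.19, -2.02, -0.0] [0.0, 0.0, 0.01] -> [ 0.5828 -0.0137  0.0948]
```

Emit:
jog_arm(
  moves=[
    [[0,-0.2,-2.02,0,0,0,0.01],[0,-0.2,-2.02,0,0,0,0.01],[0,-0.2,-2.02,0,0,0,0.01],[0,-0.2,-2.02,0,0,0,0.01],[0,-0.2,-2.02,0,0,0,0.01],[0,-0.2,-2.02,0,0,0,0.01],[0,-0.2,-2.02,0,0,0,0.01],[0,-0.2,-2.02,0,0,0,0.01],[0,-0.2,-2.02,0,0,0,0.01],[0,-0.2,-2.02,0,0,0,0.01],[0,-0.2,-2.02,0,0,0,0.01],[0,-0.2,-2.02,0,0,0,0.01],[0,-0.2,-2.02,0,0,0,0.01],[0,-0.2,-2.02,0,0,0,0.01],[0,-0.2,-2.02,0,0,0,0.01],[0,-0.2,-2.02,0,0,0,0.01],[0,-0.2,-2.02,0,0,0,0.01],[0,-0.2,-2.02,0,0,0,0.01],[0,0,0,0,0,0,0],[0,0,0,0,0,0,0]],
  ],
)

```text
time: 22.75
tool_pos: [0.5818, -0.0152, 0.0903]
tool_rot: [-0.001, 0.027, 1.0, 0.0]
contact_force: [0.3, 1.2, -1.3]
gripper_width: 0.276
grasp_force: 59.2
```

Run:
```python
from h import *
f=grab_frame("wrist"); cv2.imwrite("pics/w7.png",f["color"])
print(state()["tool_rot"]); plan(.5824,-.0140,.030,-.05,6)
```

```text
[-1.02900828e-03  2.62363469e-02  9.99655182e-01  3.35720230e-04]
6 x [-0.01, 0.01, 1.01] [0.0, -0.0, -0.0] -> [ 0.5823 -0.0139  0.0298]
```

View pics/w7.png

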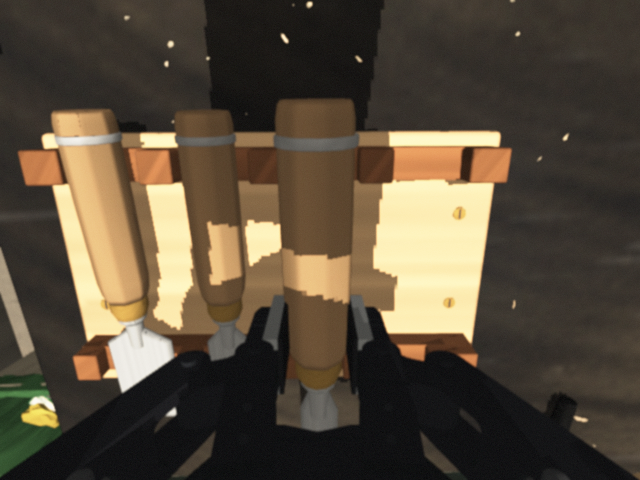

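Two chisels are seated in the two right-hand places; the held 18 mm chisel (column 316) lines up with the second notch. Lower and release.

Emit:
jog_arm(
  moves=[
    [[0,-0.02,0,1,0,0,0],[0,-0.02,0,1,0,0,0],[0,-0.02,0,1,0,0,0],[0,-0.02,0,1,0,0,0],[0,0,0,1,0,0,0],[0,0,0,0.9,0,0,0],[0,0,0,0.2,0,0,0],[0,0,0,0,0,0,0],[0,0,0,0,0,0,0]],
  ],
)

```text
time: 23.55
tool_pos: [0.5836, -0.0144, 0.0307]
tool_rot: [0.0, 0.026, 1.0, 0.0]
contact_force: [-1.5, 0.5, 0.6]
gripper_width: 0.277
grasp_force: 59.1
```

Emit:
jog_arm(
  moves=[
    [[3.6,0,0,0,0,0,0],[3.6,0,0,0,0,0,0],[3.6,0,0,0,0,0,0],[3.6,0,0,0,0,0,0],[3.6,0,0,-1,0,0,0],[3.6,0,0,-2,0,0,0],[3.6,0,0,-2,0,0,0],[3.6,0,0,-2,0,0,0],[3.6,0,0,0,0,0,0]],
  ],
)

```text
time: 24.3
tool_pos: [0.5869, -0.0152, 0.1067]
tool_rot: [0.005, 0.026, 1.0, -0.001]
contact_force: [0.2, -0.3, 0.8]
gripper_width: 0.42
grasp_force: 0.0
```

Run:
```python
from h import *
plan(.549,.432,.10,.29,20)
```

```text
20 x [-0.06, 2.25, 0.03] [-0.0, 0.0, -0.017] -> [0.5498 0.4313 0.0998]
```

Emit:
jog_arm(
  moves=[
    [[6,-0.05,2.25,0,0,0,-0.017],[6,-0.05,2.25,0,0,0,-0.017],[6,-0.05,2.25,0,0,0,-0.017],[6,-0.05,2.25,0,0,0,-0.017],[6,-0.05,2.25,0,0,0,-0.017],[6,-0.05,2.25,0,0,0,-0.017],[6,-0.05,2.25,0,0,0,-0.017],[6,-0.05,2.25,0,0,0,-0.017],[6,-0.05,2.25,0,0,0,-0.017],[6,-0.05,2.25,0,0,0,-0.017],[6,-0.05,2.25,0,0,0,-0.017],[6,-0.05,2.25,0,0,0,-0.017],[6,-0.05,2.25,0,0,0,-0.017],[6,-0.05,2.25,0,0,0,-0.017],[6,-0.05,2.25,0,0,0,-0.017],[6,-0.05,2.25,0,0,0,-0.017],[6,-0.05,2.25,0,0,0,-0.017],[6,-0.05,2.25,0,0,0,-0.017],[6,-0.05,2.25,0,0,0,-0.017],[6,-0.05,2.25,0,0,0,-0.017]],
  ],
)

```text
time: 25.97
tool_pos: [0.5438, 0.4325, 0.1002]
tool_rot: [-0.0, -0.144, 0.99, -0.0]
contact_force: [0.2, 0.0, 0.4]
gripper_width: 0.7
grasp_force: 0.0
```

```bash
sed -i 's/if d\["p"\]>.2:/if d["p"]>.5:/' look.py; python3 look.py w8.png
```

```text
25.9667 [0.5437501  0.43250092 0.10019024] [-2.95368585e-04 -1.44031343e-01  9.89573066e-01 -1.78533788e-04]
0.71 [306. 259.  53. 274.] [0.5511 0.4299] 0.323 0.198 0.0103 0.0314
[0.54296007 0.43421441 0.10028401]
```

View pics/w8.png

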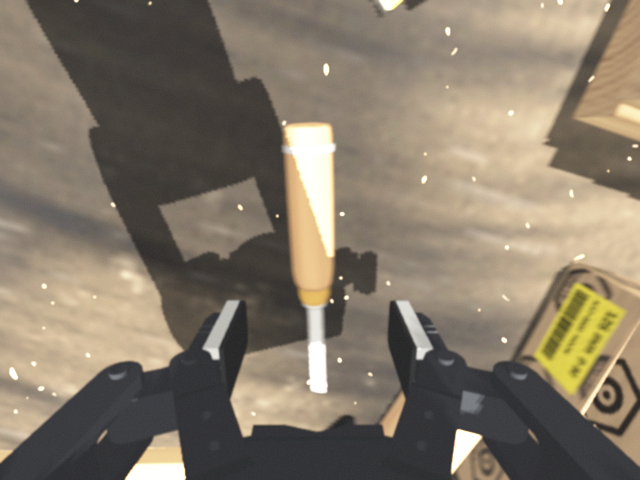

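Run:
```python
from h import *
plan(.5505,.430,.006,.324,7)
f=grab_frame("wrist");W=world(f); b=W[260:460,480:640].reshape(-1,3); b=b[b[:,2]>.06]; d=np.hypot(b[:,0]-.55,b[:,1]-.43); print(d.min(),b[d.argmin()])
```

```text
7 x [-0.08, -0.09, 1.35] [0.0, -0.0, -0.005] -> [0.5501 0.43   0.0058]
0.05256662806488157 [0.53035625 0.47875832 0.16042325]
```

Emit:
jog_arm(
  moves=[
    [[6,-0.08,-0.09,1.35,0,0,-0.005],[6,-0.08,-0.09,1.35,0,0,-0.005],[6,-0.08,-0.09,1.35,0,0,-0.005],[6,-0.08,-0.09,1.35,0,0,-0.005],[6,-0.08,-0.09,1.35,0,0,-0.005],[6,-0.08,-0.09,1.35,0,0,-0.005],[6,-0.08,-0.05,1.25,0,0,-0.005],[6,0,0,0,0,0,0],[0,0,0,0,0,0,0],[0,0,0,0,0,0,0],[0,0,0,0,0,0,0],[0,0,0,0,0,0,0],[0,0,0,0,0,0,0],[0,0,0,0,0,0,0],[0,0,0,0,0,0,0]],
  ],
)

```text
time: 27.37
tool_pos: [0.5522, 0.4284, 0.0087]
tool_rot: [0.001, -0.161, 0.987, 0.001]
contact_force: [-0.2, 0.4, 4.7]
gripper_width: 0.28
grasp_force: 59.3
```

Emit:
jog_arm(
  moves=[
    [[0,0,0,-1.7,0,0,0],[0,0,0,-1.7,0,0,0],[0,0,0,-1.7,0,0,0],[0,0,0,-1.7,0,0,0],[0,0,0,-1.7,0,0,0],[0,0,0,0,0,0,0]],
  ],
)

```text
time: 27.87
tool_pos: [0.5533, 0.4288, 0.0964]
tool_rot: [0.003, -0.161, 0.987, 0.001]
contact_force: [0.7, 0.3, -0.5]
gripper_width: 0.277
grasp_force: 59.1
```

Run:
```python
from h import *
plan(.586,.0445,.095,-.05,18)
```

```text
18 x [0.13, -2.15, 0.0] [0.0, 0.0, 0.021] -> [0.5858 0.0447 0.0954]
```

Emit:
jog_arm(
  moves=[
    [[0,0.12,-2.15,0,0,0,0.021],[0,0.12,-2.15,0,0,0,0.021],[0,0.12,-2.15,0,0,0,0.021],[0,0.12,-2.15,0,0,0,0.021],[0,0.12,-2.15,0,0,0,0.021],[0,0.12,-2.15,0,0,0,0.021],[0,0.12,-2.15,0,0,0,0.021],[0,0.12,-2.15,0,0,0,0.021],[0,0.12,-2.15,0,0,0,0.021],[0,0.12,-2.15,0,0,0,0.021],[0,0.12,-2.15,0,0,0,0.021],[0,0.12,-2.15,0,0,0,0.021],[0,0.12,-2.15,0,0,0,0.021],[0,0.12,-2.15,0,0,0,0.021],[0,0.12,-2.15,0,0,0,0.021],[0,0.12,-2.15,0,0,0,0.021],[0,0.12,-2.15,0,0,0,0.021],[0,0.12,-2.15,0,0,0,0.021],[0,0,0,0,0,0,0],[0,0,0,0,0,0,0]],
  ],
)

```text
time: 29.53
tool_pos: [0.5848, 0.0431, 0.0909]
tool_rot: [-0.001, 0.028, 1.0, 0.0]
contact_force: [-0.7, 0.6, -0.8]
gripper_width: 0.279
grasp_force: 59.1
```

Run:
```python
from h import *
f=grab_frame("wrist"); cv2.imwrite("pics/w9.png",f["color"])
print(state()["tool_rot"]); plan(.5853,.0439,.030,-.05,6)
```

```text
[-8.25625071e-04  2.76849504e-02  9.99616332e-01  2.25437493e-04]
6 x [-0.01, 0.0, 1.02] [0.0, -0.0, -0.001] -> [0.5855 0.0439 0.03  ]
```

View pics/w9.png

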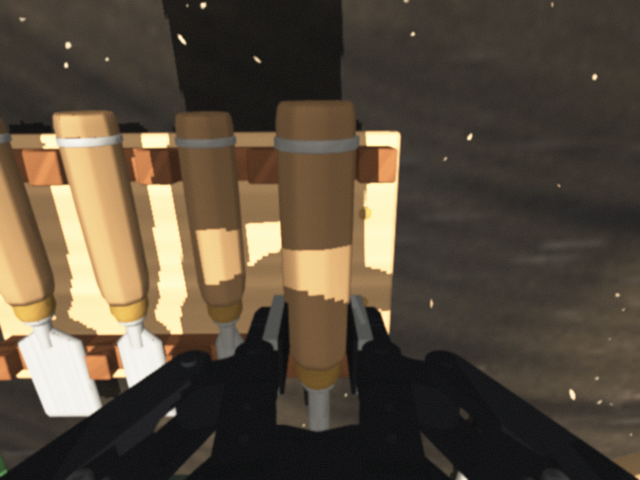

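The three placed chisels sit in line; the held 10 mm one (column 316) is over the first notch. Lower, release, and back off.

Emit:
jog_arm(
  moves=[
    [[0,-0.01,0,1,0,0,-0.001],[0,-0.01,0,1,0,0,-0.001],[0,-0.01,0,1,0,0,-0.001],[0,-0.01,0,1,0,0,-0.001],[0,0,0,1,0,0,0],[0,0,0,0.9,0,0,0],[0,0,0,0.2,0,0,0],[0,0,0,0,0,0,0],[0,0,0,0,0,0,0]],
  ],
)

```text
time: 30.33
tool_pos: [0.5861, 0.0441, 0.0313]
tool_rot: [-0.0, 0.025, 1.0, 0.0]
contact_force: [-1.2, -0.4, 2.8]
gripper_width: 0.28
grasp_force: 59.4
```

Emit:
jog_arm(
  moves=[
    [[3.6,0,0,0,0,0,0],[3.6,0,0,0,0,0,0],[3.6,0,0,0,0,0,0],[3.6,0,0,0,0,0,0],[3.6,0,0,-1,0,0,0],[3.6,0,0,-2,0,0,0],[3.6,0,0,-2,0,0,0],[3.6,0,0,-2,0,0,0],[3.6,0,0,-2,0,0,0],[3.6,1,0,-2,0,0,0],[3.6,1,0,-2,0,0,0],[3.6,1,0,-2,0,0,0],[3.6,1,-2,-2,0,0,0],[3.6,1,-2,-2,0,0,0],[3.6,1,-2,-2,0,0,0],[3.6,1,-2,-1,0,0,0],[3.6,0,-2,0,0,0,0],[3.6,0,0,0,0,0,0]],
  ],
)

```text
time: 31.83
tool_pos: [0.5111, -0.0551, 0.2537]
tool_rot: [0.002, 0.027, 1.0, -0.001]
contact_force: [-0.2, -1.0, -0.4]
gripper_width: 0.42
grasp_force: 0.0
```

Run:
```python
from h import *
s=state(); print(s["time"],s["tool_pos"])
f=grab_frame("wrist"); cv2.imwrite("pics/w10.png",f["color"]); W=world(f)
o=np.array([.521,-.040]); a=np.array([np.cos(.05),-np.sin(.05)]); n=np.array([-a[1],a[0]])
for d in regions_of("chisel_10",f):
    if d["p"]>.3:
        P=W[d["pixels"]]; P=P[np.isfinite(P).all(1)]; u=(P[:,:2]-o)@a; v=(P[:,:2]-o)@n
        r=lambda lo,hi:[(round(np.percentile(q,3)*1e3,1),round(np.percentile(q,97)*1e3,1)) for q in (v[(u>lo)&(u<hi)],P[(u>lo)&(u<hi),2])] if ((u>lo)&(u<hi)).sum()>5 else None
        print(round(d["p"],2),np.round(d["rect"]),"handle",r(-.01,.01),"blade",r(.116,.134),"tip u",np.percentile(u,[1,99]).round(3))
```

```text
31.8333 [ 0.51113142 -0.05510415  0.25369495]
0.85 [363. 275.  36. 170.] handle [(np.float64(17.0), np.float64(42.2)), (np.float64(45.8), np.float64(56.0))] blade [(np.float64(20.6), np.float64(29.6)), (np.float64(29.1), np.float64(33.2))] tip u [-0.026  0.172]
0.82 [420. 267.  41. 155.] handle [(np.float64(75.5), np.float64(100.0)), (np.float64(40.5), np.float64(55.9))] blade [(np.float64(83.5), np.float64(92.7)), (np.float64(28.7), np.float64(33.4))] tip u [-0.026  0.141]
0.68 [307. 272.  26. 167.] handle [(np.float64(-41.1), np.float64(-16.4)), (np.float64(46.1), np.float64(55.9))] blade [(np.float64(-41.7), np.float64(-15.7)), (np.float64(30.2), np.float64(33.5))] tip u [-0.027  0.172]
0.58 [249. 250.  34. 128.] handle [(np.float64(-98.7), np.float64(-73.3)), (np.float64(43.6), np.float64(56.1))] blade None tip u [-0.027  0.101]
```

View pics/w10.png

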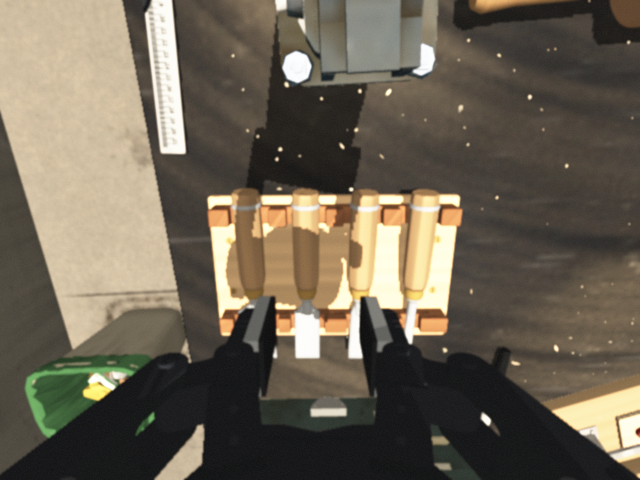

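Run:
```python
from h import *
o=np.array([.521,-.040]); a=np.array([np.cos(.05),-np.sin(.05)]); n=np.array([-a[1],a[0]])
for c in ("side","top"):
    f=grab_frame(c); P=world(f).reshape(-1,3); g=f["color"].reshape(-1,3).astype(int)
    P_=P[:,:2]-o; u=P_@a; v=P_@n
    for y in (.087,.029,-.029,-.087):
        m=(abs(u-.125)<.008)&(abs(v-y)<.03)&(P[:,2]<.06)&(g.min(1)>90)&(np.ptp(g,axis=1)<35)
        t=(abs(u-.15)<.01)&(abs(v-y)<.03)&(P[:,2]<.06)&(P[:,2]>.015)
        print(c,y,[(k.sum(),(np.percentile(v[k],[5,50,95])*1e3).round(1),(np.percentile(P[k,2],[10,50,90])*1e3).round(1)) for k in (m,t) if k.sum()>3])
```

```text
side 0.087 [(np.int64(30), array([82.9, 86.4, 91.5]), array([29.2, 31.3, 32.6])), (np.int64(51), array([82.1, 84.8, 90. ]), array([26.3, 28.7, 30.7]))]
side 0.029 [(np.int64(127), array([ 1.3, 20.4, 33.3]), array([-498.2, -491.6,   33. ])), (np.int64(92), array([19.3, 25.4, 34.4]), array([26.5, 29.1, 31. ]))]
side -0.029 [(np.int64(201), array([-42.1, -21.9,  -2.6]), array([-512.6,   30.3,   33.2])), (np.int64(157), array([-43.6, -32.6, -19.2]), array([27.6, 29.5, 31.2]))]
side -0.087 [(np.int64(201), array([-105.9,  -90. ,  -71. ]), array([30.2, 32. , 33.3])), (np.int64(247), array([-106.5,  -89.4,  -70.3]), array([27.8, 29.7, 31.3]))]
top 0.087 [(np.int64(25), array([83.8, 86.6, 90.9]), array([27.5, 31.5, 34.3])), (np.int64(45), array([ 76.3,  87.3, 109.6]), array([15.7, 27.5, 31.6]))]
top 0.029 [(np.int64(44), array([20.8, 28.6, 35.6]), array([27.9, 32. , 34.8])), (np.int64(72), array([ 9.3, 27.3, 36.8]), array([24.4, 29.3, 32.5]))]
top -0.029 [(np.int64(65), array([-41.2, -30. , -17.7]), array([28.8, 31.8, 35. ])), (np.int64(103), array([-43.4, -28.6, -16.5]), array([25.6, 29.2, 32.6]))]
top -0.087 []
```

All four blades lie at the same height (about 32 mm at the bar), each within its slot. Handing in.

```bash
python3 -c "
from plant import *
print(job_done())"
```

```text
the job is handed in; nothing more can be done
None
```

All four chisels are back in the rack, narrowest to widest from left to right, each with its blade in its own slot and its handle in its notch. They are released, I never moved the mallet or the tape measure, and I handed the job in at about 32 s, well under the 93 s limit.

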